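Find and release the latched key on the harness tester

ROBOT

A 6-joint arm with a two-finger parallel gripper is mounted at the origin on the work surface. World frame = base frame: x ahead of the robot, y to its left, z up, the work surface at z = 0. Lengths are in m, angles in degrees, forces in N, time in s.
With the tool pointing down it reaches from about 0.375 to 0.9 m from the base axis. Payload 3.1 kg.
Tool frame: the origin (TCP) lies at the very end of the fingers, on their centre line; the grasp point (between the pads) lies 19 mm behind it (manip.pinch_z is the distance from the TCP to the grasp point, in m); z points along the fingers, y is the direction in which the jaws open and shut (so a half turn about z gives the same grasp; the last joint's range is limited). The gripper opens to 87 mm and grips with 3 to 60 N. Pads are 19 mm wide; open, the fingers measure 117 mm over their backs; the gripper's body (75 mm by 190 mm) begins 51 mm behind the grasp point.
Start: joints at [61.106, 30.224, 82.088, -0, 67.689, -10.227], TCP at [0.2, 0.592, 0.223] pointing down, gripper open.
Joint ranges: [-176.69, 176.69], [-43.24, 126.21], [12.49, 139.97], [-82, 262], [0, 151.66], [-163.58, 163.58]. Speed limits (degrees/s): [159.86, 159.86, 180, 180, 180, 180].

INTERFACE

Orientations are given as [roll, pitch, yaw] about the fixed x, y, z axes, in that order (R = Rz(yaw) Ry(pitch) Rx(roll)).
In Python, from workcell import manip, cams, spotter gives the robot as it stands. The module is installed in compiled form; this text tells all that it offers.
- The arm moves only by the tool send_rows, never from a script. Its argument "targets" is a list that holds one entry, the list of rows, each a list of 5 numbers: the shift along the tool's x, y, z in m, then the turn about the tool's z in degrees, then the opening, from 0 (shut) to 1 (fully open). In form: [[[tx, ty, tz, twist, grip], ...]]. A call has 1 to 20 rows; each row is the pose to reach, as a shift and turn from the pose commanded when the call began, along the tool's axes at that moment; what a row does not reach only later rows make up. A row lasts 1/10 s, in which the tool goes at most 50 mm and 8.59 degrees, less where a joint would pass 70% of its speed; a pose out of reach is approached as far as the arm can. A call with a gripper value outside its range is refused whole. The fingers move at their own pace and stop on an object; "grip_force" is the grip in N (left out, the last holds). Time passes only in rows, so rows that repeat a pose let the fingers close. It gives the time, the measured TCP pose, the force and the opening at its end, in the units of the state.
- manip.state(): the state, without advancing time (a new reading comes with each control period).
- cams.camera(name): name is "side" or "top"; returns the picture (400x640x3 uint8, red, green, blue); there is no depth.
- cams.calibration(name): a dict with "vertical_fov" (degrees; the focal length in pixels is half the picture's height over the tangent of half this angle, whatever the lens; pixels are square), "cx", "cy" (the principal point, pixels), "pose" (4x4, takes a point from camera to world coordinates). Camera axes: x right, y down, z forward; pixel columns grow to the right and rows downward; lengths in m; the calibration is good to about 2 mm. A picture is of the moment at which its call begins. calibration takes no time and is no camera call.
- manip.close_job(): hands the job in, once; it reports no verdict.
Trained networks look in the newest picture that a camera, given by its name, has taken for a name from the list of things; names that differ only in an ending like _2 or _b are one class to them, and where a whole thing is asked for, a point or a joint stands for the part that bears it (a point fixed in the world has none). Each returns a list of dicts, best first, with "confidence" (0 to 1); they miss things now and then, are a little off and sometimes report something else, mostly with a low value. They report only what shows in the picture. A call takes as long as a camera call.
- spotter.find_in(camera, thing): "centre" ([x, y, z] in m, in the coordinates of the camera as it stood for that picture, good to about 4 mm: the middle of the surface that is visible of it).
- spotter.trace(camera, thing): "region" (400x640 bool, what is visible of it).
The state is a dict: "t": time; "joint_positions": joint angles; "dq": joint speeds; "effort": joint torques, N m; "eef_pos": TCP position; "tool_rot": TCP orientation; "contact_force": force on the tool from outside, world axes, zero at the start; "torque": the same for the moment, N m; "width": finger opening in m.
Only numpy, scipy, OpenCV 4.12 (cv2) and the standard library are available. Lean on these libraries where they do the work, as an engineer would, in place of code of your own. Each camera call takes 0.05 s, during which the arm holds its last target.

TASK

One of the harness tester's four yellow keys has been left latched down. With the fingertips, tap each key lightly, one after another starting from the blue-lamp end, without pushing any of them in; then press the latched key fully in and let go so that it springs up. At the end all four keys must be up, and the things lying on and around the tester must not be lifted or shifted.

Things in the scene. Friction and masses are not known exactly. Their poses are not given: they have to be found in the camera images.
- tester: the grey harness tester, a box 170 mm (x) by 320 mm (y) and 52 mm high, fixed to the bench, turned by some yaw; origin at the centre of its underside. Its four keys stand in one row along its y axis, 35 mm to the +x side of its centre line (the far side from the robot), 62 mm from key to key.
- slot1 (a point): centre of place 1 of the key row, counted from the lamp end, on the tester's top face (52 mm above the bench); the axes are the tester's. A small blue lamp (18 mm across) stands in line with the row 49 mm beyond this place, at the +y end (the left end seen from the robot)
- slot2 (a point): centre of place 2 of the key row, counted from the lamp end, on the tester's top face (52 mm above the bench); the axes are the tester's. Each place has an aluminium bezel, 40 mm square outside and 4 mm high
- slot3 (a point): centre of place 3 of the key row, counted from the lamp end, on the tester's top face (52 mm above the bench); the axes are the tester's
- slot4 (a point): centre of place 4 of the key row, counted from the lamp end, on the tester's top face (52 mm above the bench); the axes are the tester's
- mod_a: mount of key a (which of the four places it is in varies); origin at the centre of its place on the tester's top face
- key_a (a joint): depth of key a in m: 0 = up, about 0.007 = latched down, 0.013 = fully in. All four keys are alike, with yellow caps 28 x 28 mm that move straight down, and have a push-push latch; which one starts latched is to be found
- key_a_top (a point): centre of the top face of key a's cap, moving with it: 28 mm above the tester's top face when up, about 21 mm when latched, 15 mm when fully in
- mod_b: mount of key b (which of the four places it is in varies); origin at the centre of its place on the tester's top face
- key_b (a joint): depth of key b in m: 0 = up, about 0.007 = latched down, 0.013 = fully in. A key (any of the four) that is up gives from 2 N, needs 3.6 N at 8.5 mm and 4.5 N fully in (plus 0.25 N per 10 mm/s of speed); let go before 10 mm it springs back, but pushed past about 11.5 mm and let go it stays latched, 7 mm down
- key_b_top (a point): centre of the top face of key b's cap, moving with it: 28 mm above the tester's top face when up, about 21 mm when latched, 15 mm when fully in
- mod_c: mount of key c (which of the four places it is in varies); origin at the centre of its place on the tester's top face
- key_c (a joint): depth of key c in m: 0 = up, about 0.007 = latched down, 0.013 = fully in. The latched key (whichever of the four) sits 7 mm lower than the rest and does not give below 3.2 N; pushed fully in (past about 11 mm of depth) and let go, it springs up
- key_c_top (a point): centre of the top face of key c's cap, moving with it: 28 mm above the tester's top face when up, about 21 mm when latched, 15 mm when fully in
- mod_d: mount of key d (which of the four places it is in varies); origin at the centre of its place on the tester's top face
- key_d (a joint): depth of key d in m: 0 = up, about 0.007 = latched down, 0.013 = fully in
- key_d_top (a point): centre of the top face of key d's cap, moving with it: 28 mm above the tester's top face when up, about 21 mm when latched, 15 mm when fully in
- socket: a bright steel socket standing upright, 24 mm across, 30 mm high, on the tester's front strip; origin at the centre of its underside. Leave it alone
- plug: a black connector plug, 22 x 34 x 20 mm with a small grey tab on top (26 mm high in all), on the tester's front strip; origin at the centre of its underside. Leave it alone
- bracket: a red moulded channel bracket on a square foot, 74 x 62 x 57 mm, on the bench; origin at the centre of its underside. Leave it alone
- spray: an upright spray can, 54 mm across, about 160 mm high, red label and white cap, on the bench; origin at the centre of its underside. Leave it alone
- wrench: a steel wrench lying on the bench; its length lies along its x axis. Leave it alone
- driver: a screwdriver with a blue handle lying on the bench; its length lies along its x axis. Leave it alone

How it is judged (in metres and radians):
On the way, in this order (a step that is already met when the one before it is completed fails the run):
1. the key in place 1 (counted from the lamp end) is tapped with the fingers (((contact force between the fingers and mod_a above 0.4 N and horizontal distance between mod_a and slot1 below 0.01 m) or (contact force between the fingers and mod_b above 0.4 N and horizontal distance between mod_b and slot1 below 0.01 m) or (contact force between the fingers and mod_c above 0.4 N and horizontal distance between mod_c and slot1 below 0.01 m) or (contact force between the fingers and mod_d above 0.4 N and horizontal distance between mod_d and slot1 below 0.01 m))), for 0.02 s.
2. the key in place 2 (counted from the lamp end) is tapped with the fingers (((contact force between the fingers and mod_a above 0.4 N and horizontal distance between mod_a and slot2 below 0.01 m) or (contact force between the fingers and mod_b above 0.4 N and horizontal distance between mod_b and slot2 below 0.01 m) or (contact force between the fingers and mod_c above 0.4 N and horizontal distance between mod_c and slot2 below 0.01 m) or (contact force between the fingers and mod_d above 0.4 N and horizontal distance between mod_d and slot2 below 0.01 m))), for 0.02 s.
3. the key in place 3 (counted from the lamp end) is tapped with the fingers (((contact force between the fingers and mod_a above 0.4 N and horizontal distance between mod_a and slot3 below 0.01 m) or (contact force between the fingers and mod_b above 0.4 N and horizontal distance between mod_b and slot3 below 0.01 m) or (contact force between the fingers and mod_c above 0.4 N and horizontal distance between mod_c and slot3 below 0.01 m) or (contact force between the fingers and mod_d above 0.4 N and horizontal distance between mod_d and slot3 below 0.01 m))), for 0.02 s.
4. the key in place 4 (counted from the lamp end) is tapped with the fingers (((contact force between the fingers and mod_a above 0.4 N and horizontal distance between mod_a and slot4 below 0.01 m) or (contact force between the fingers and mod_b above 0.4 N and horizontal distance between mod_b and slot4 below 0.01 m) or (contact force between the fingers and mod_c above 0.4 N and horizontal distance between mod_c and slot4 below 0.01 m) or (contact force between the fingers and mod_d above 0.4 N and horizontal distance between mod_d and slot4 below 0.01 m))), for 0.02 s.
5. after the four taps, the latched key is pressed in and has sprung up: all four keys are up (value of joint each of key_a, key_b, key_c, key_d below 0.0015 m), for 0.2 s.
At the end, for the whole second after the job is handed in: all four keys are up (less than 1.5 mm down) and the six loose things are within 15 mm of where they were (all of step 5 and distance of each of socket, plug, bracket, spray, wrench, driver from where it was at the start of the episode below 0.015 m); the robot touches nothing.
It fails at once if a key that was up is pushed in (more than 8.5 mm) instead of lightly tapped (value of joint any of key_b, key_c, key_d above 0.0085 m).
It fails at once if a loose thing is lifted, carried, or shifted by more than 15 mm (distance of any of socket, plug, bracket, spray, wrench, driver from where it was at the start of the episode above 0.015 m).
It also fails if it takes over 58 s, if anything falls off the work surface, if the arm or the gripper's body presses on something with over 40 N, if the wrist force passes 120 N, or if a joint passes its speed limit or range.

## Working session

There is one attempt and no reset: what is moved stays moved. The work goes in short steps, Python scripts to look and compute and a tool call to move; the robot and the scene stay as the last step left them, time stands still between calls to the robot, and variables do not carry over. Pictures are saved under pics/ and viewed, and the job is handed in when it is done.

Besides the shell and the picture viewer there is one more tool, called after ">>>" in YAML: its name, and indented under it one key for each argument. send_rows: Moves the arm, as the interface text tells. Its arguments: {"type":"object","properties":{"targets":{"type":"array","items":{"type":"array","items":{"type":"array","items":{"type":"number"}}}},"grip_force":{"type":"number"}},"required":["targets"]}

```bash
mkdir -p pics; python3 - <<'E'
from workcell import manip,cams,spotter
import cv2,numpy as np
np.set_printoptions(precision=4,suppress=True)
for n in("top","side"):
    im=cams.camera(n); cv2.imwrite(f"pics/{n}0.png",im[:,:,::-1]); c=cams.calibration(n); print(n,c)
s=manip.state(); print(s)
E
```

```text
top {'vertical_fov': 49.58414267289583, 'cx': 319.9898849064839, 'cy': 197.15663905183644, 'pose': array([[ 0.0074, -0.998 ,  0.0631,  0.4554],
       [-1.    , -0.0072,  0.0029, -0.0195],
       [-0.0024, -0.0632, -0.998 ,  1.2016],
       [ 0.    ,  0.    ,  0.    ,  1.    ]])}
side {'vertical_fov': 56.57456637783262, 'cx': 312.9802315253027, 'cy': 194.33183070812905, 'pose': array([[ 0.9969, -0.0595,  0.052 ,  0.4754],
       [-0.079 , -0.7331,  0.6755, -0.8462],
       [-0.002 , -0.6775, -0.7355,  1.0115],
       [ 0.    ,  0.    ,  0.    ,  1.    ]])}
{'t': 0.1, 'joint_positions': array([ 61.1051,  30.2741,  82.1503,   0.    ,  67.6874, -10.2263]), 'dq': array([-0.0361, -0.1445, -0.1708, -0.0073,  0.0204, -0.0537]), 'effort': array([ -0.0003, -44.099 , -17.7152,   0.0634,   0.0535,  -0.    ]), 'eef_pos': array([0.1997, 0.5915, 0.2217]), 'tool_rot': array([-179.8899,   -0.0199,  161.3313]), 'contact_force': array([-0.1798,  0.0169,  0.1378]), 'torque': array([-0.0498,  0.0474, -0.0146]), 'width': 0.08705380624990704}
```

View pics/top0.png

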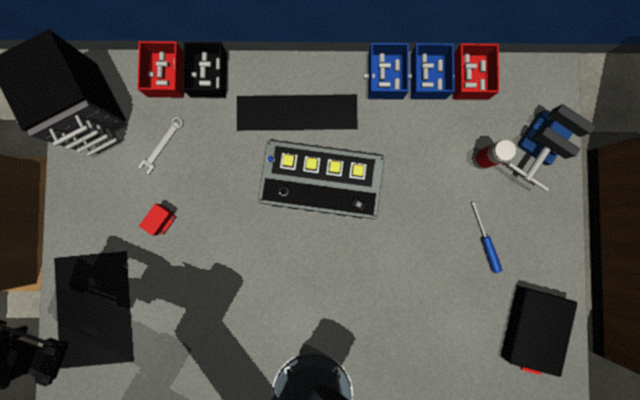

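View pics/side0.png

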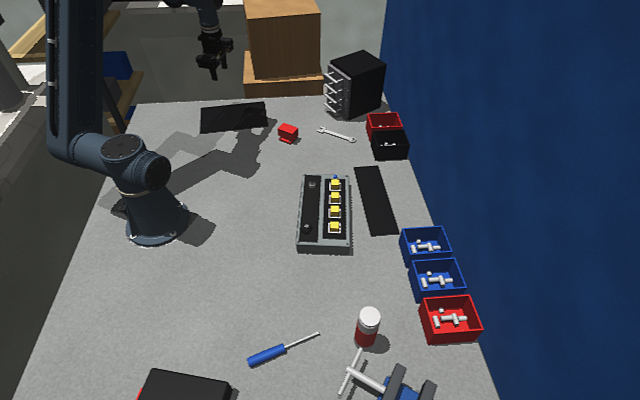

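The top view shows the keys at about (288,160), (312,163), (335,167) and (358,170), with the lamp at (270,158). The socket and plug sit on the front strip at (283,191) and (358,204). I'll measure these more precisely.

```bash
cat > h.py <<'E'
import numpy as np,cv2
from workcell import manip,cams,spotter
np.set_printoptions(precision=4,suppress=True)
def K(n):
    c=cams.calibration(n); return 200/np.tan(np.radians(c['vertical_fov']/2)),c['cx'],c['cy'],c['pose']
def ray(n,u,v):
    f,cx,cy,P=K(n); d=P[:3,:3]@np.array([(u-cx)/f,(v-cy)/f,1]); return P[:3,3],d
def onz(n,u,v,z):
    o,d=ray(n,u,v); return o+d*(z-o[2])/d[2]
def proj(n,p):
    f,cx,cy,P=K(n); q=P[:3,:3].T@(np.asarray(p)-P[:3,3]); return np.array([cx+f*q[0]/q[2],cy+f*q[1]/q[2]])
def tri(u1,u2):
    A=[];b=[]
    for n,u in(("top",u1),("side",u2)):
        o,d=ray(n,*u); d=d/np.linalg.norm(d); M=np.eye(3)-np.outer(d,d); A.append(M); b.append(M@o)
    return np.linalg.lstsq(np.vstack(A),np.hstack(b),rcond=None)[0]
E
python3 - <<'E'
from h import *
C={}
for n in("top","side"):
    im=cv2.imread(f"pics/{n}0.png").astype(float); b,g,r=im[:,:,0],im[:,:,1],im[:,:,2]
    w=np.clip((np.minimum(r,g)-b-30)/100,0,1)
    m=(w>0.1).astype(np.uint8); k,l,st,ce=cv2.connectedComponentsWithStats(m)
    out=[]
    for i in range(1,k):
        if st[i,4]<20: continue
        x,y,ww,h,a=st[i]; 
        yy,xx=np.nonzero(l==i); s=w[yy,xx]; out.append(((xx*s).sum()/s.sum(),(yy*s).sum()/s.sum(),s.sum(),a))
    print(n,np.array(out)); C[n]=out
    x0,y0,x1,y1=(250,130,395,225) if n=="top" else (290,165,365,262)
    S=5 if n=="top" else 6
    cv2.imwrite(f"pics/{n}0c.png",cv2.resize(im[y0:y1,x0:x1],None,fx=S,fy=S,interpolation=cv2.INTER_CUBIC))
if len(C['top'])==4==len(C['side']):
    t=sorted(C['top']); s=sorted(C['side'],key=lambda q:q[1])
    for a,b in zip(t,s): print(tri(a[:2],b[:2]), onz("top",a[0],a[1],.08),onz("side",b[0],b[1],.08))
E
```

```text
top [[287.8209 159.9161 101.18   124.    ]
 [311.1757 163.1251 101.35   124.    ]
 [334.5577 166.3582 101.88   124.    ]
 [357.7759 169.8747  99.6    122.    ]
 [ 29.9616 286.1879  19.8    127.    ]]
side [[ 278.4058    7.6223  230.09   1155.    ]
 [  27.5723   38.7513  121.1     658.    ]
 [ 265.5614   73.0325   86.46    398.    ]
 [ 334.58    181.6708   44.07     50.    ]
 [ 334.5563  194.5183   47.17     50.    ]
 [ 334.3135  208.4498   52.25     66.    ]
 [ 334.0988  224.6314   59.       78.    ]][ WARN:0@0.939] global loadsave.cpp:1063 imwrite_ Unsupported depth image for selected encoder is fallbacked to CV_8U.
```

```bash
ls -la pics
```

```text
total 1404
drwxr-xr-x 2 agent agent   4096 Dec  7 13:50 .
drwxr-xr-x 3 agent agent   4096 Dec  7 13:50 ..
-rw-r--r-- 1 agent agent 354000 Dec  7 13:49 side0.png
-rw-r--r-- 1 agent agent 298103 Dec  7 13:50 side0c.png
-rw-r--r-- 1 agent agent 435959 Dec  7 13:49 top0.png
-rw-r--r-- 1 agent agent 332728 Dec  7 13:50 top0c.png
```

View pics/top0c.png

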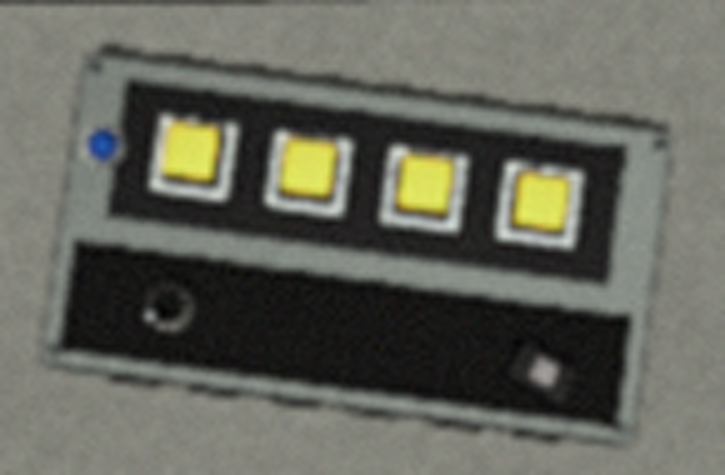

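View pics/side0c.png

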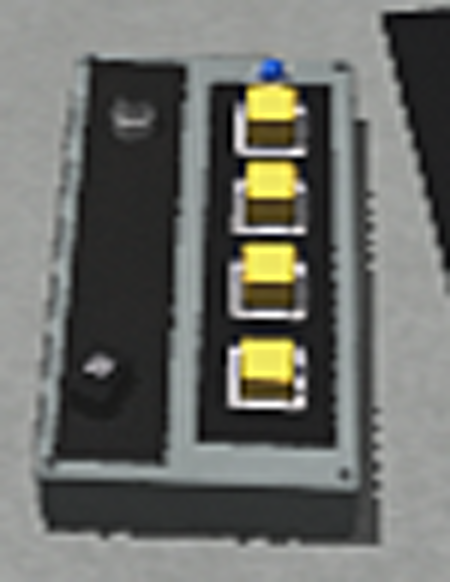

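```bash
python3 - <<'E'
from h import *
T=[[287.82,159.92],[311.18,163.13],[334.56,166.36],[357.78,169.87]]
S=[[334.58,181.67],[334.56,194.52],[334.31,208.45],[334.10,224.63]]
for a,b in zip(T,S): print(tri(a,b),onz("top",*a,.078))
P=np.array([onz("top",*a,.078)[:2] for a in T])
d=P[3]-P[0]; print(np.linalg.norm(np.diff(P,axis=0),axis=1),np.degrees(np.arctan2(-d[1],-d[0]))-90)
for n in("top","side"):
  for th in("tester","socket","plug"):
    for q in spotter.find_in(n,th)[:2]:
        p=K(n)[3]@np.r_[q['centre'],1]; print(n,th,q['confidence'],p[:3])
E
```

```text
[0.6234 0.0689 0.0745] [0.6235 0.0686 0.078 ]
[0.6157 0.0076 0.0744] [0.6155 0.0075 0.078 ]
[ 0.6076 -0.0538  0.0734] [ 0.6074 -0.0537  0.078 ]
[ 0.5999 -0.1153  0.0658] [ 0.5986 -0.1143  0.078 ]
[0.0617 0.0617 0.0613] -7.744357158738609
top tester 0.93 [ 0.568  -0.0162  0.0576]
side tester 0.57 [ 0.5628 -0.063   0.0493]
side socket 0.54 [0.4604 0.41   0.0444]
side plug 0.65 [ 0.5067 -0.1249  0.0688]
```

Place 4, at the end away from the lamp, is the latched key. Its cap is about 7 mm lower in the triangulation and stands visibly lower in the side view. Next I'll work out the approach.

```bash
cat >> h.py <<'E'
from scipy.spatial.transform import Rotation as Ro
# fitted row: spacing 62 mm
KT=[[287.82,159.92],[311.18,163.13],[334.56,166.36],[357.78,169.87]]
def keys():
    P=np.array([onz("top",*a,z)[:2] for a,z in zip(KT,(.08,.08,.08,.073))])
    k=np.arange(4)-1.5; d=(k[:,None]*P).sum(0); d/=np.linalg.norm(d)
    return P.mean(0)+k[:,None]*.062*d, np.degrees(np.arctan2(d[0],-d[1])),P
def rel(p,yaw=None):
    s=manip.state(); R=Ro.from_euler('xyz',s['tool_rot'],degrees=True)
    e=R.inv().apply(np.array(p)-s['eef_pos']); print("shift",e)
    if yaw is not None: print("twist",(s['tool_rot'][2]-yaw+180)%360-180)
    print(s['eef_pos'],s['tool_rot'],s['contact_force'],s['t'])
E
python3 - <<'E'
from h import *
Q,y,P=keys(); print(Q,y,P)
rel([*Q[0],.14],82.5)
E
```

```text
[[ 0.6233  0.0691]
 [ 0.6152  0.0076]
 [ 0.6072 -0.0538]
 [ 0.5991 -0.1153]] -7.452470836752847 [[ 0.6232  0.0685]
 [ 0.6152  0.0074]
 [ 0.6071 -0.0536]
 [ 0.5993 -0.1147]]
shift [-0.5684 -0.3599  0.0825]
twist 78.83331301961562
[0.2    0.592  0.2224] [-179.9841   -0.0026  161.3333] [-0.13   -0.6212  0.3301] 0.4
```

>>> send_rows:
  targets:
    - [[-0.568,-0.36,0,78.8,0],[-0.568,-0.36,0,78.8,0],[-0.568,-0.36,0,78.8,0],[-0.568,-0.36,0,78.8,0],[-0.568,-0.36,0,78.8,0],[-0.568,-0.36,0,78.8,0],[-0.568,-0.36,0,78.8,0],[-0.568,-0.36,0,78.8,0],[-0.568,-0.36,0,78.8,0],[-0.568,-0.36,0,78.8,0],[-0.568,-0.36,0,78.8,0],[-0.568,-0.36,0,78.8,0],[-0.568,-0.36,0,78.8,0],[-0.568,-0.36,0,78.8,0],[-0.568,-0.36,0,78.8,0],[-0.568,-0.36,0,78.8,0],[-0.568,-0.36,0,78.8,0],[-0.568,-0.36,0,78.8,0],[-0.568,-0.36,0,78.8,0],[-0.568,-0.36,0,78.8,0]]
  grip_force: 10

```text
t: 2.4
eef_pos: [0.6225, 0.0701, 0.2228]
tool_rot: [180.0, -0.0, 82.6]
contact_force: [-0.3, -0.6, 1.1]
width: 0.0003
```

>>> send_rows:
  targets:
    - [[0,0,0.03,0,0],[0,0,0.06,0,0],[0,0,0.09,0,0],[0,0,0.11,0,0],[0,0,0.12,0,0],[0,0,0.12,0,0],[0,0,0.12,0,0],[0,0,0.12,0,0],[0,0,0.12,0,0]]

```text
t: 3.3
eef_pos: [0.6238, 0.0692, 0.1039]
tool_rot: [179.9, -0.0, 82.5]
contact_force: [-0.2, 0.7, 0.6]
width: 0.0004
```

```bash
python3 - <<'E'
from h import *
Q,y,P=keys()
rel([*Q[0],.08],82.5)
im=cams.camera("side"); cv2.imwrite("pics/side1.png",cv2.resize(im[120:270,250:420,::-1],None,fx=4,fy=4,interpolation=cv2.INTER_CUBIC))
im=cams.camera("top"); cv2.imwrite("pics/top1.png",cv2.resize(im[110:230,240:400,::-1],None,fx=4,fy=4,interpolation=cv2.INTER_CUBIC))
E
```

```text
shift [-0.0002 -0.0006  0.0239]
twist 0.03863355534480206
[0.6238 0.0692 0.1039] [179.8514  -0.0085  82.5386] [-0.2167  0.7198  0.6028] 3.3
```

View pics/side1.png

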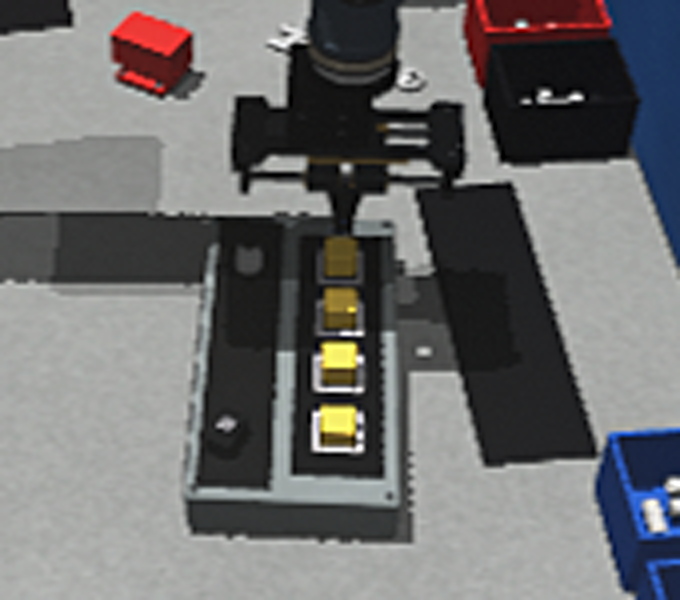

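View pics/top1.png

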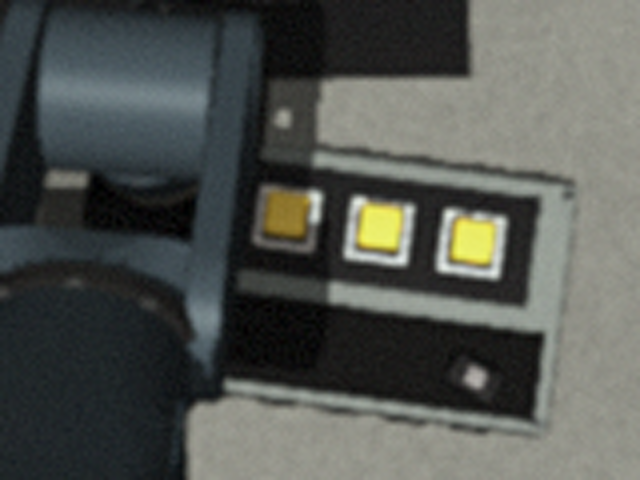

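The side view shows the closed fingertips above key 1, at about (343,232) in the crop. The socket at (250,260) and the plug at (228,428) are clear. Now a slow descent to tap it.

>>> send_rows:
  targets:
    - [[0,0,0.01,0,0],[0,0,0.016,0,0],[0,0,0.02,0,0],[0,0,0.022,0,0],[0,0,0.023,0,0],[0,0,0.024,0,0],[0,0,0.025,0,0],[0,0,0.025,0,0],[0,0,0.025,0,0]]

```text
t: 4.3
eef_pos: [0.6229, 0.0693, 0.0777]
tool_rot: [180.0, -0.0, 82.5]
contact_force: [-1.5, 0.3, 2.7]
width: 0.0006
```

>>> send_rows:
  targets:
    - [[0,0,0.001,0,0],[0,0,0.002,0,0],[0,0,0.002,0,0],[0,0,0.002,0,0]]

```text
t: 4.7
eef_pos: [0.623, 0.0693, 0.0755]
tool_rot: [180.0, -0.0, 82.5]
contact_force: [-1.9, -0.3, 3.0]
width: 0.0002
```

```bash
python3 - <<'E'
from h import *
for i in range(4): cams.camera("side"); s=manip.state(); print(s['eef_pos'],s['contact_force'])
im=cams.camera("side");cv2.imwrite("pics/side2.png",cv2.resize(im[150:250,290:370,::-1],None,fx=6,fy=6,interpolation=cv2.INTER_CUBIC))
E
```

```text
[0.623  0.0693 0.0756] [-1.045   0.5951  2.5871]
[0.623  0.0693 0.0756] [-1.5931 -0.4943  2.9326]
[0.623  0.0693 0.0756] [-0.8729 -0.0227  3.2223]
[0.623  0.0693 0.0756] [-1.6553  0.1452  3.2636]
```

View pics/side2.png

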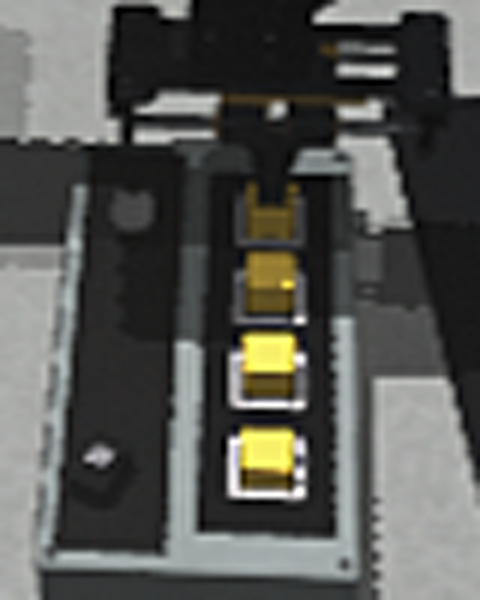

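Key 1 is tapped. The fingers sit on its cap at (272,195) in the crop with about 3 N at about 4 mm depth. Now lift, move along the row and tap key 2.

>>> send_rows:
  targets:
    - [[0,0,-0.015,0,0],[0,0,-0.03,0,0],[-0.02,0,-0.03,0,0],[-0.042,0,-0.03,0,0],[-0.062,0,-0.03,0,0],[-0.062,0,-0.03,0,0],[-0.062,0,-0.02,0,0],[-0.062,0,-0.012,0,0],[-0.062,0,-0.007,0,0],[-0.062,0,-0.005,0,0],[-0.062,0,-0.004,0,0],[-0.062,0,-0.003,0,0],[-0.062,0,-0.002,0,0],[-0.062,0,-0.001,0,0],[-0.062,0,-0.001,0,0],[-0.062,0,-0.001,0,0]]

```text
t: 6.55
eef_pos: [0.615, 0.0078, 0.0767]
tool_rot: [180.0, -0.0, 82.5]
contact_force: [-0.9, 2.7, 3.0]
width: 0.0006
```

```bash
python3 - <<'E'
from h import *
for i in range(2): cams.camera("side"); s=manip.state(); print(s['eef_pos'],s['contact_force'])
print(keys()[0][1])
im=cams.camera("side");cv2.imwrite("pics/side3.png",cv2.resize(im[150:250,290:370,::-1],None,fx=6,fy=6,interpolation=cv2.INTER_CUBIC))
E
```

```text
[0.615  0.0078 0.0767] [-0.0352  1.6367  2.6454]
[0.615  0.0077 0.0767] [-0.0544  1.7066  3.7008]
[0.6152 0.0076]
```

View pics/side3.png

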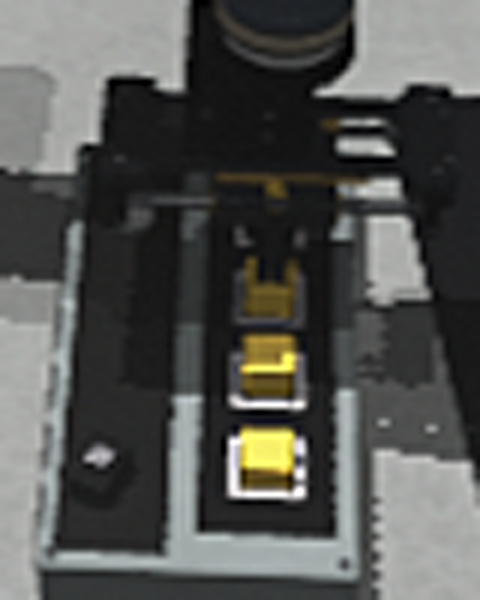

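Key 2 is tapped with about 3 N, and the fingers show on its cap at (270,275). Key 3 next.

>>> send_rows:
  targets:
    - [[0,0,-0.015,0,0],[0,0,-0.03,0,0],[-0.02,0,-0.03,0,0],[-0.042,0,-0.03,0,0],[-0.062,0,-0.03,0,0],[-0.062,0,-0.03,0,0],[-0.062,0,-0.02,0,0],[-0.062,0,-0.012,0,0],[-0.062,0,-0.007,0,0],[-0.062,0,-0.005,0,0],[-0.062,0,-0.003,0,0],[-0.062,0,-0.002,0,0],[-0.062,0,-0.001,0,0],[-0.062,0,0,0,0],[-0.062,0,0,0,0],[-0.062,0,0,0,0]]

```text
t: 8.3
eef_pos: [0.607, -0.0537, 0.0767]
tool_rot: [180.0, -0.0, 82.5]
contact_force: [-0.9, 1.7, 2.2]
width: 0.0004
```

```bash
python3 - <<'E'
from h import *
for i in range(2): cams.camera("side"); s=manip.state(); print(s['eef_pos'],s['contact_force'])
print(keys()[0][2])
im=cams.camera("side");cv2.imwrite("pics/side4.png",cv2.resize(im[150:250,290:370,::-1],None,fx=6,fy=6,interpolation=cv2.INTER_CUBIC))
E
```

```text
[ 0.607  -0.0537  0.0768] [-1.4003  1.6784  2.9843]
[ 0.607  -0.0537  0.0767] [-0.7928  1.7393  2.7319]
[ 0.6072 -0.0538]
```

View pics/side4.png

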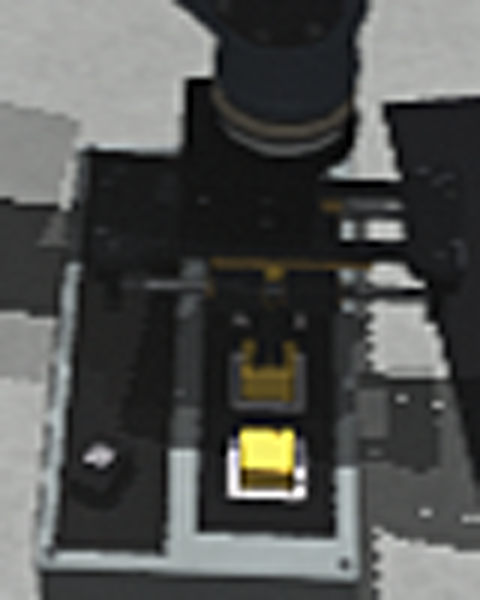

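Key 3 is tapped at about 2.7 N. Now a light tap on key 4, whose top is about 7 mm lower.

>>> send_rows:
  targets:
    - [[0,0,-0.015,0,0],[0,0,-0.03,0,0],[-0.02,0,-0.03,0,0],[-0.042,0,-0.03,0,0],[-0.062,0,-0.03,0,0],[-0.062,0,-0.03,0,0],[-0.062,0,-0.02,0,0],[-0.062,0,-0.012,0,0],[-0.062,0,-0.006,0,0],[-0.062,0,-0.002,0,0],[-0.062,0,0.001,0,0],[-0.062,0,0.003,0,0],[-0.062,0,0.004,0,0],[-0.062,0,0.004,0,0],[-0.062,0,0.004,0,0]]

```text
t: 9.95
eef_pos: [0.5986, -0.1147, 0.073]
tool_rot: [-180.0, -0.0, 82.5]
contact_force: [-0.4, 2.7, 3.0]
width: 0.0004
```

```bash
python3 - <<'E'
from h import *
for i in range(2): cams.camera("side"); s=manip.state(); print(s['eef_pos'],s['contact_force'])
print(keys()[0][3])
im=cams.camera("side");cv2.imwrite("pics/side5.png",cv2.resize(im[150:250,290:370,::-1],None,fx=6,fy=6,interpolation=cv2.INTER_CUBIC))
E
```

```text
[ 0.5986 -0.1148  0.0729] [-1.1985  2.8487  3.3121]
[ 0.5986 -0.1148  0.0729] [-1.9683  2.0951  3.5726]
[ 0.5991 -0.1153]
```

View pics/side5.png

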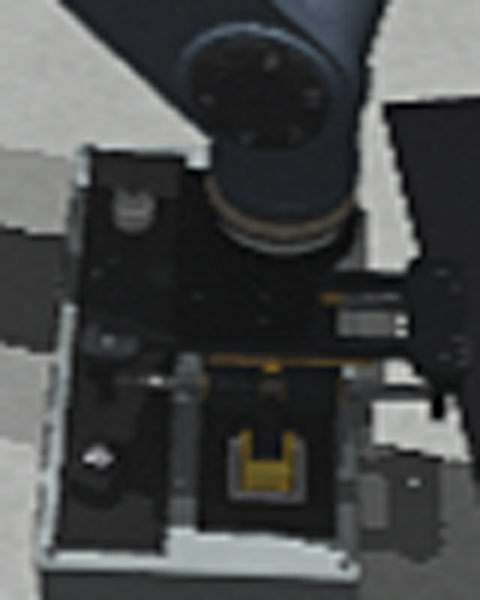

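The fingers rest on key 4 at (268,465), with about 3 N. Now press it fully in.

>>> send_rows:
  targets:
    - [[0,0,0.001,0,0],[0,0,0.002,0,0],[0,0,0.003,0,0],[0,0,0.004,0,0],[0,0,0.005,0,0],[0,0,0.006,0,0],[0,0,0.007,0,0],[0,0,0.007,0,0],[0,0,0.007,0,0]]

```text
t: 11.0
eef_pos: [0.5988, -0.115, 0.0673]
tool_rot: [180.0, 0.0, 82.5]
contact_force: [-4.5, 3.8, 15.1]
width: 0.0004
```

It has bottomed out: z is 0.0673 and the force has risen to 15 N. Release and back off.

>>> send_rows:
  targets:
    - [[0,0,-0.008,0,0],[0,0,-0.016,0,0],[0,0,-0.03,0,0],[0,0,-0.06,0,0],[0,0,-0.1,0,0],[-0.03,-0.05,-0.14,0,0],[-0.03,-0.1,-0.16,0,0],[-0.03,-0.14,-0.16,0,0],[-0.03,-0.14,-0.16,0,0],[-0.03,-0.14,-0.16,0,0]]

```text
t: 12.0
eef_pos: [0.4547, -0.1268, 0.2265]
tool_rot: [179.9, 0.0, 82.5]
contact_force: [1.1, 0.1, -0.4]
width: 0.0004
```

```bash
python3 - <<'E'
from h import *
s=manip.state(); print(s['t'],s['eef_pos'],s['contact_force'])
im=cams.camera("side");cv2.imwrite("pics/side6.png",im[:,:,::-1]);cv2.imwrite("pics/side6c.png",cv2.resize(im[165:262,290:365,::-1],None,fx=6,fy=6,interpolation=cv2.INTER_CUBIC))
im=cams.camera("top"); cv2.imwrite("pics/top6.png",im[:,:,::-1])
E
```

```text
12.0 [ 0.4547 -0.1268  0.2265] [ 1.1228  0.1276 -0.4258]
```

View pics/side6c.png

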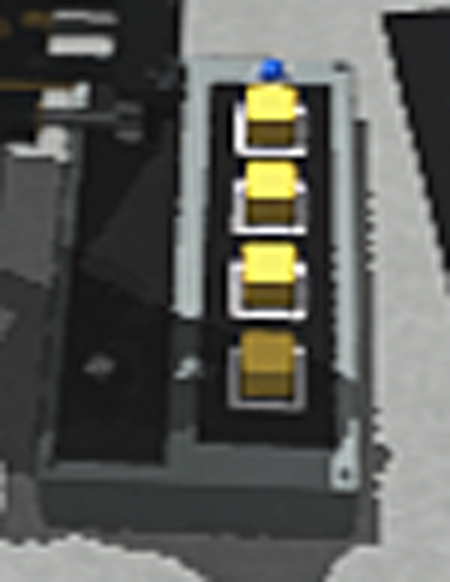

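View pics/top6.png

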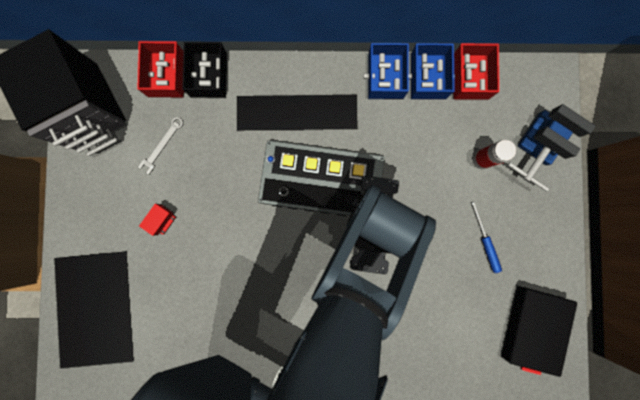

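All four caps now stand at the same height. Key 4's side face at (268,383) is as tall as the others, the plug hasn't moved in the side view, and the other loose things look unmoved. I'll let the arm settle and hand in.

>>> send_rows:
  targets:
    - [[0,0,0,0,0.3],[0,0,0,0,0.3],[0,0,0,0,0.3],[0,0,0,0,0.3],[0,0,0,0,0.3]]

```text
t: 12.6
eef_pos: [0.4562, -0.1266, 0.2253]
tool_rot: [-180.0, -0.0, 82.5]
contact_force: [0.5, 0.3, -0.1]
width: 0.0245
```

```bash
python3 - <<'E'
from workcell import manip
print(manip.state()['contact_force'],manip.close_job())
E
```

```text
the job is handed in; nothing more can be done
[ 0.47256809  0.28478308 -0.12241536] None
```

I tapped keys 1 to 4 in order from the blue-lamp end with closed fingertips, at about 3 N each; the up keys went about 3–4 mm in. I then pressed the latched key, place 4, fully in (TCP at z = 67 mm, 15 N) and let it go. The job was handed in at about t = 12.6 s.

**Last checks:** The side picture shows all four caps at the same height. The wrench, driver, bracket and spray look unmoved in the top picture. The socket looks unmoved in the top picture and the plug in the side picture; the arm hid each of them in the other view. I judged these by eye and did not measure the final positions. The arm was clear of everything, with wrist force near 0 N.

**Disagreements:** The spotter gave one false position for the socket in the side view, which I ignored. Triangulated key heights came out 5–7 mm low overall, but they still showed place 4 as about 7 mm lower than the others. No check failed.

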